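# Refit the cooker knob and turn the ring off

## Robot

A 7-joint arm with a two-finger parallel gripper is mounted at the origin on the work surface. World frame = base frame: x ahead of the robot, y to its left, z up, the work surface at z = 0. Lengths are in m, angles in rad, forces in N, time in s.
With the tool pointing down it reaches from about 0.4 to 0.85 m from the base axis. Payload 10.4 kg.
Tool frame: the origin (TCP) lies between the finger pads; the fingertips stand r.nose_length ahead of it and the grasp point (between the pads) lies 6 mm ahead of it (r.nose_length is the distance from the TCP to the fingertips, in m); z points along the fingers, x is the direction in which the jaws open and shut, and the axes are right-handed (so a half turn about z gives the same grasp; the last joint's range is limited). The gripper opens to 87 mm and grips with 3 to 60 N. Pads are 19 mm wide; open, the fingers measure 117 mm over their backs; the gripper's body (75 mm by 190 mm) begins 51 mm behind the grasp point.
Start: joints at [-1.193, 0.332, -0.065, 1.46, 0.022, 1.35, -0.088], TCP at [0.244, 0.575, 0.248] pointing down, gripper open.
Joint ranges: [-2.6, 2.6], [-0.5, 2.12], [-1.47, 1.34], [0.16, 2.42], [-1.27, 4.41], [0.06, 2.06], [-2.6, 2.6]. Speed limits (rad/s): [2.22, 2.22, 2.79, 2.79, 3.14, 3.14, 3.14].

## Interface

Orientations are given as a unit quaternion [x, y, z, w].
In Python, from bench import r gives the robot as it stands. The module is installed in compiled form; this text tells all that it offers.
- The arm moves only by the shell command python3 -m creep 'ROWS' [OPENING] [FORCE]. ROWS is JSON, a list of rows, each an object of numbers: "x", "y", "z": the shift along the world's x, y, z in m; "spin": the turn about the world's z in degrees. In form: [{"x": .., "y": .., "z": .., "spin": ..}, ...]. A call has 1 to 12 rows; each row is the pose to reach, as a shift and turn from the pose commanded when the call began; what a row does not reach only later rows make up. A row lasts 1/8 s, in which the tool goes at most 62.5 mm and 10.7 degrees, less where a joint would pass 70% of its speed; a pose out of reach is approached as far as the arm can. A call with a gripper value outside its range is refused whole. OPENING is the finger opening in m, from 0 to 0.087, set as the call begins (- or left out, the last holds). The fingers move at their own pace and stop on an object; FORCE is the grip in N (left out, the last holds). Time passes only in rows, so rows that repeat a pose let the fingers close. It gives the time, the measured TCP pose, the force and the opening at its end, in the units of the state.
- r.read_state(): the state, without advancing time (a new reading comes with each control period).
- r.camera(name): name is "scene" or "top" or "wrist"; returns a dict with "pixels" (384x512x3 uint8, blue, green, red), "z_map" (384x512 float32, m along the optical axis (not along the pixel's ray), 0 where there is no reading), "K" (3x3 intrinsics, pixels), "R" (3x3) and "t" (3): a world point X has camera coordinates R X + t. Camera axes: x right, y down, z forward; pixel columns grow to the right and rows downward; lengths in m; the calibration is good to about 2 mm. A picture is of the moment at which its call begins.
- r.close_job(): hands the job in, once; it reports no verdict.
The state is a dict: "time": time; "joint_positions": joint angles; "joint_vel": joint speeds; "joint_torque": joint torques, N m; "ee_pos": TCP position; "eef_rot": TCP orientation; "ft_force": force on the tool from outside, world axes, zero at the start; "torque": the same for the moment, N m; "width": finger opening in m.
Only numpy, scipy, OpenCV 4.12 (cv2) and the standard library are available. Lean on these libraries where they do the work, as an engineer would, in place of code of your own. Each camera call takes 0.05 s, during which the arm holds its last target. There are 200 camera calls.

## Task

The chunky black knob came off the cooker for washing and now stands on the low wooden stool, and its ring has been left on. Push the knob fully home on the bare flat brass spindle of the cooker, then turn it clockwise until its bar lines up with the red off marks, and let go. Leave the other ring's fitted knob as it is.

Things in the scene. Friction and masses are not known exactly. Their poses are not given: they have to be found in the camera images.
- knob_mid (a point): Loose black knob, upright on the stool (top at 110 mm) near its robot-side edge, beside a white timer with red bar and a black-capped jar. 52 mm high: skirt 68 mm wide, 24 high; above it a grip bar 58 x 16 mm with a white line on top. Point: on the axis, 26 mm above the underside; z up, x along the bar. Slot underneath along the bar, 44 x 18 mm, 19 deep; fits either way round. About 80 g.
- spindle_tip (a point): Top centre of the bare brass blade (34 x 9 mm, 16 high) on one of two white discs (84 mm wide, 130 apart) on the robot side of the white cooker (top at 150 mm, discs 5 thick). z up, x along the blade, turns with it. Knob home: underside on the disc, knob_mid 10 mm above this point. It drops on if its bar is along the blade to 10 deg and centred to 3 mm, then has 15 deg play each way.
- valve (a joint): Angle of the bare spindle, rad. 0 = off, at a stop, blade in line with the two red marks on its disc; grows anticlockwise seen from above; starts on, at 0.8 to 1.15. Turn clockwise to close. Stiff (0.06 N m), stays where left. Pan rests, 28 mm high, stand 80 mm or more beyond it.
- other_valve (a joint): Angle, rad, of the like black knob already fitted on the other disc: 0 = off, where it starts; grows anticlockwise. To be left alone.
There are look-alikes about, which are no part of the job. What is shaped like the part that bears knob_mid but blue or purple is not meant.

How it is judged:
On the way:
1. the knob is fully home on the bare spindle while the ring is still on (z of knob_mid in the frame of spindle_tip below 0.015 m and horizontal distance between knob_mid and spindle_tip below 0.012 m and angle between the x axis of knob_mid and the x axis of spindle_tip, either way round below 0.35 rad and value of joint valve above 0.5 rad), for 0.2 s.
At the end, for the whole second after the job is handed in: The loose knob sits upright (within 10 degrees) and fully home on the spindle that was bare (within 5 mm of full depth, 12 mm of centre, bar along the blade within 20 degrees), the spindle is turned to within 20 degrees of off and at rest (z of knob_mid in the frame of spindle_tip below 0.015 m and horizontal distance between knob_mid and spindle_tip below 0.012 m and angle between the x axis of knob_mid and the x axis of spindle_tip, either way round below 0.35 rad and angle between knob_mid's own z axis and vertical below 0.17 rad and value of joint valve below 0.35 rad and velocity of joint valve between -0.05 and 0.05 rad/s); the robot touches nothing.
It fails at once if the other ring's fitted knob is turned by more than 14 degrees (value of joint other_valve above 0.25 rad).
It also fails if it takes over 42 s, if anything falls off the work surface, if the arm or the gripper's body presses on something with over 40 N, if the wrist force passes 120 N, or if a joint passes its speed limit or range.

## Working session

There is one attempt and no reset: what is moved stays moved. The work goes in short steps, Python scripts to look and compute and a shell command to move; the robot and the scene stay as the last step left them, time stands still between calls to the robot, and variables do not carry over. Pictures are saved under pics/ and viewed, about 8 in all and at most 12, crops included, and the job is handed in when it is done.

```bash
mkdir -p pics; cat > h.py <<'E'
import numpy as np, cv2
from bench import r
def snap(name, fn, crop=None, s=1):
    c=r.camera(name); p=c["pixels"]; np.savez(''+fn+'.npz',**c)
    if crop: x0,y0,x1,y1=crop; p=p[y0:y1,x0:x1]
    if s!=1: p=cv2.resize(p,None,fx=s,fy=s,interpolation=cv2.INTER_CUBIC)
    cv2.imwrite('pics/'+fn+'.png',p); return c
def w(c,u,v,z=None):
    """world point of pixel; with plane height z if given, else depth"""
    K,R,t=c["K"],c["R"],c["t"]; d=np.linalg.inv(K)@[u,v,1]; o=-R.T@t; d=R.T@d
    k=c["z_map"][int(round(v)),int(round(u))] if z is None else (z-o[2])/d[2]
    return o+k*d
E
python3 - <<'E'
from h import *
a=snap("top","top0",s=1.5); b=snap("scene","scene0",s=1.5)
s=r.read_state(); print(s["time"],s["ee_pos"],s["eef_rot"],s["width"],r.nose_length)
E
```

```text
0.1 [0.24372386 0.57518398 0.24681405] [ 8.33704057e-01  5.52211129e-01 -5.17151233e-04  3.83085100e-04] 0.08682272251918505 0.025
```

View pics/top0.png

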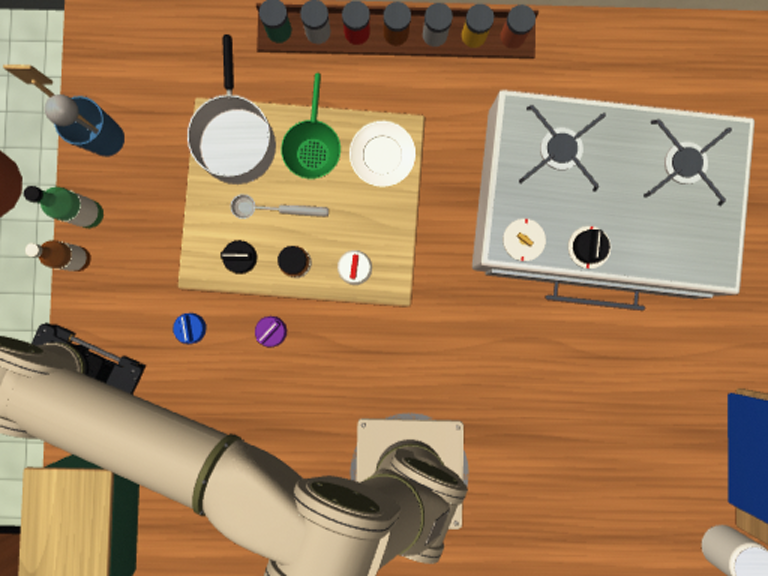

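View pics/scene0.png

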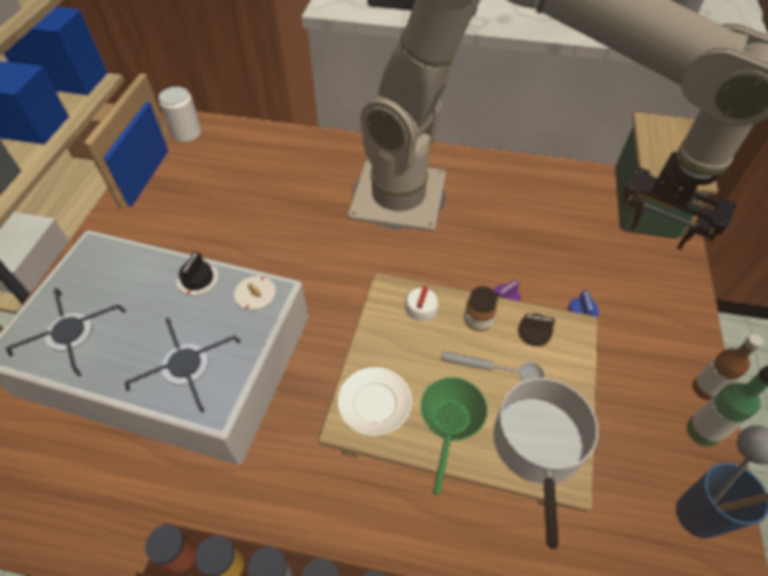

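Top picture (1.5x). The candidates:
- (238,257): black with a white bar line, on the stool. This fits knob_mid.
- (294,262): the black-capped jar, no bar.
- (354,267): the white timer with the red bar.
- (189,328) and (270,331): the blue and purple look-alikes on the table.
- (589,246): the fitted knob.

The bare brass blade is at (525,240). I'll confirm both in one enlarged crop.

```bash
python3 - <<'E'
from h import *
p=np.load('top0.npz'); p=p['pixels']
A=p[150:195,137:182]; B=p[137:182,327:372]
im=np.hstack([cv2.resize(q,(400,400),interpolation=cv2.INTER_CUBIC) for q in (A,B)])
cv2.imwrite('pics/crop1.png',im)
c=np.load('top0.npz')
for n,u,v,z in [("knob",238/1.5,257/1.5,.162),("spindle",525/1.5,240/1.5,.171),("fitted",590/1.5,246/1.5,.2),("jar",294/1.5,262/1.5,None),("timer",354/1.5,267/1.5,None)]:
    print(n,w(c,u,v,z).round(4),w(c,u,v).round(4))
E
```

```text
knob [0.4483 0.3523 0.162 ] [0.4483 0.3521 0.1628]
spindle [ 0.4938 -0.21    0.171 ] [ 0.4939 -0.2101  0.1706]
fitted [ 0.4817 -0.3281  0.2   ] [ 0.4836 -0.3336  0.1828]
jar [0.4387 0.2382 0.1911] [0.4387 0.2382 0.1911]
timer [0.4345 0.124  0.1534] [0.4345 0.124  0.1534]
```

View pics/crop1.png

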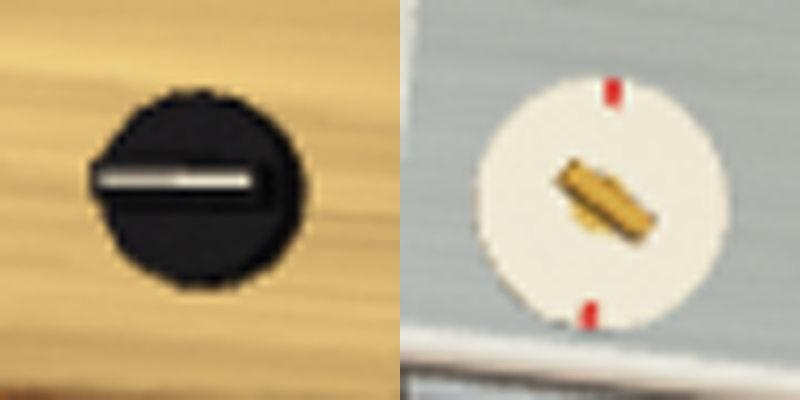

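```bash
python3 - <<'E'
from h import *
c=np.load('top0.npz'); k=45/400
def P(x,y,x0,y0,z): return w(c,x0+(x+.5)*k-.5,y0+(y+.5)*k-.5,z)
def ang(a,b): d=a-b; return np.degrees(np.arctan2(d[1],d[0]))%180
a,b=P(98,181,137,150,.162),P(252,181,137,150,.162)
print("knob",(a+b)/2,np.linalg.norm(a-b),ang(a,b))
S=lambda x,y,z:P(x-400,y,327,137,z)
a,b=S(566,171,.171),S(648,227,.171); print("blade",(a+b)/2,np.linalg.norm(a-b),ang(a,b))
m,n=S(613,92,.155),S(589,316,.155); print("marks",(m+n)/2,ang(m,n))
m,n=S(476,200,.155),S(728,200,.155); print("disc LR",m,n)
m,n=S(602,75,.155),S(602,330,.155); print("disc UD",m,n)
from scipy.spatial.transform import Rotation as Ro
M=Ro.from_quat(r.read_state()["eef_rot"]).as_matrix(); print(M.round(3), np.degrees(np.arctan2(M[1,0],M[0,0])))
E
```

```text
knob [0.45234342 0.35953725 0.162     ] 0.0510813930671781 91.31460770704929
blade [ 0.49692244 -0.20946359  0.171     ] 0.03270422737628922 56.68496379845871
marks [ 0.49720591 -0.21104394  0.155     ] 174.61015509885496
disc LR [ 0.49753462 -0.16919457  0.155     ] [ 0.49947607 -0.25352811  0.155     ]
disc UD [ 0.54057218 -0.21084745  0.155     ] [ 0.45489282 -0.21188599  0.155     ]
[[ 0.39   0.921 -0.   ]
 [ 0.921 -0.39  -0.001]
 [-0.001  0.    -1.   ]] 67.03768984060059
```

```bash
python3 -m creep '[{"x":0.02,"y":-0.02,"z":0.03,"spin":-8},{"x":0.05,"y":-0.05,"z":0.06,"spin":-17},{"x":0.08,"y":-0.085,"z":0.07,"spin":-26},{"x":0.11,"y":-0.12,"z":0.07,"spin":-35},{"x":0.14,"y":-0.15,"z":0.07,"spin":-44},{"x":0.17,"y":-0.18,"z":0.07,"spin":-53},{"x":0.195,"y":-0.205,"z":0.06,"spin":-61},{"x":0.207,"y":-0.219,"z":0.06,"spin":-66},{"x":0.207,"y":-0.219,"z":0.06,"spin":-66},{"x":0.207,"y":-0.219,"z":0.06,"spin":-66}]' 0.06
python3 - <<'E'
from h import *
c=snap("wrist","w1",s=1.5); c=snap("top","top1")
E
```

```text
time: 1.35
ee_pos: [0.4499, 0.3575, 0.3075]
eef_rot: [1.0, 0.011, -0.0, -0.0]
ft_force: [-0.9, 0.7, 1.1]
width: 0.0597
```

View pics/w1.png

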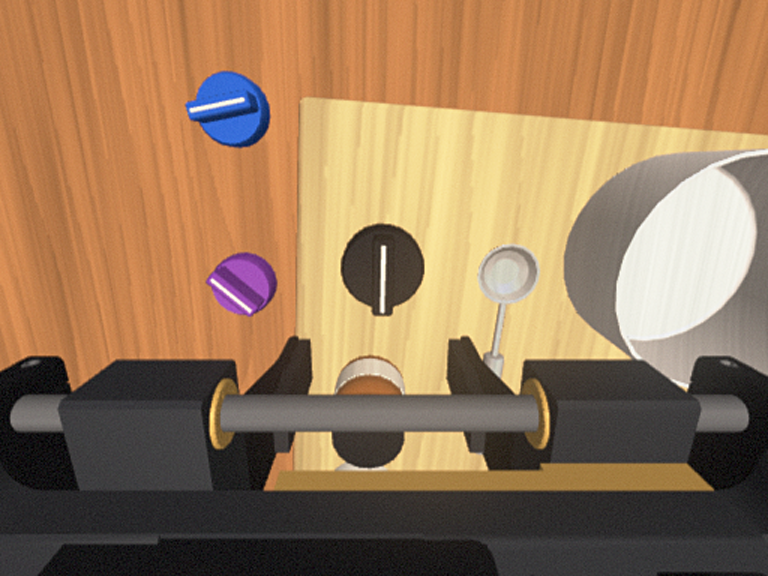

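Wrist picture (1.5x): the black knob's skirt is centred near (382,266), with its white line from (383,246) to (382,311). The jar, purple knob and blue knob are clear of it. Next I compute the positions.

```bash
python3 - <<'E'
from h import *
c=np.load('w1.npz'); f=lambda x,y,z=None:w(c,(x+.5)/1.5-.5,(y+.5)/1.5-.5,z)
a,b=f(383,246,.162),f(382,311,.162)
print((a+b)/2,a,b,np.linalg.norm(a-b),"bar end",f(382,316,.162), f(382,235,.162))
print("depths",f(383,246),f(382,311),f(360,266))
print("skirt L/R",f(342,266,.134),f(424,266,.134),"U/D",f(383,224,.122),f(383,308,.134))
t=np.load('top0.npz'); k=45/400
for x,y in [(98,190),(305,190),(200,88),(200,291)]: print(w(t,137+x*k,150+y*k,.13))
# fit via depth: points of knob's bar top
def pts(c):
    v,u=np.mgrid[0:384,0:512]; K,R,T=c["K"],c["R"],c["t"]; z=c["z_map"]
    X=np.stack([(u-K[0,2])/K[0,0]*z,(v-K[1,2])/K[1,1]*z,z],-1)-T
    return (X@R)[z>0]
X=pts(c); near=np.hypot(X[:,0]-.45,X[:,1]-.358)<.045
B=X[near&(X[:,2]>.155)]; print("bar",len(B),B.min(0),B.max(0))
B=X[near&(X[:,2]>.125)&(X[:,2]<.14)]; print("skirt",len(B),B.min(0),B.max(0))
E
```

```text
[0.45130726 0.36083884 0.162     ] [0.4510887  0.38522532 0.162     ] [0.45152583 0.33645236 0.162     ] 0.04877492234849352 bar end [0.45161852 0.33249744 0.162     ] [0.4502005  0.39300243 0.162     ]
depths [0.45108866 0.38522587 0.16200286] [0.45151423 0.33673929 0.16278689] [0.43375897 0.36362896 0.13442925]
skirt L/R [0.41957183 0.3632196  0.134     ] [0.48410995 0.36460583 0.134     ] U/D [0.45118978 0.395185   0.122     ] [0.45269025 0.32885169 0.134     ]
[0.45015309 0.39118693 0.13      ]
[0.45176634 0.32085737 0.13      ]
[0.48576813 0.35767663 0.13      ]
[0.41655502 0.3554064  0.13      ]
bar 31535 [0.40632246 0.33193045 0.15606358] [0.49446236 0.39222117 0.40291615]
skirt 1702 [0.41803544 0.33002049 0.12507634] [0.48445796 0.39435009 0.13985694]
```

```bash
python3 -m creep '[{"x":0.0014,"y":0.003,"z":-0.04},{"x":0.0014,"y":0.003,"z":-0.085},{"x":0.0014,"y":0.003,"z":-0.12},{"x":0.0014,"y":0.003,"z":-0.138},{"x":0.0014,"y":0.003,"z":-0.145},{"x":0.0014,"y":0.003,"z":-0.145},{"x":0.0014,"y":0.003,"z":-0.145}]' 0.06
python3 -m creep '[{"z":0},{"z":0},{"z":0},{"z":0},{"z":0},{"z":0}]' 0.005 30
```

```text
invalid input at $[0]: expected keys x, y, z, spin
invalid input at $[0]: expected keys x, y, z, spin
```

```bash
python3 -m creep '[{"x":0.0014,"y":0.003,"z":-0.04,"spin":0},{"x":0.0014,"y":0.003,"z":-0.085,"spin":0},{"x":0.0014,"y":0.003,"z":-0.12,"spin":0},{"x":0.0014,"y":0.003,"z":-0.138,"spin":0},{"x":0.0014,"y":0.003,"z":-0.145,"spin":0},{"x":0.0014,"y":0.003,"z":-0.145,"spin":0},{"x":0.0014,"y":0.003,"z":-0.145,"spin":0}]' 0.06
python3 -m creep '[{"x":0,"y":0,"z":0,"spin":0},{"x":0,"y":0,"z":0,"spin":0},{"x":0,"y":0,"z":0,"spin":0},{"x":0,"y":0,"z":0,"spin":0},{"x":0,"y":0,"z":0,"spin":0},{"x":0,"y":0,"z":0,"spin":0}]' 0.005 30
```

```text
time: 2.33
ee_pos: [0.4528, 0.36, 0.1639]
eef_rot: [1.0, 0.009, 0.001, -0.001]
ft_force: [0.4, 0.4, -0.4]
width: 0.0598
time: 3.08
ee_pos: [0.4522, 0.3595, 0.1626]
eef_rot: [1.0, 0.009, 0.0, -0.0]
ft_force: [-0.3, -0.1, -0.2]
width: 0.0157
```

```bash
python3 -m creep '[{"x":0,"y":0,"z":0.015,"spin":0},{"x":0,"y":0,"z":0.05,"spin":0},{"x":0,"y":0,"z":0.10,"spin":0},{"x":0,"y":-0.01,"z":0.13,"spin":0},{"x":0.003,"y":-0.04,"z":0.13,"spin":-2},{"x":0.006,"y":-0.08,"z":0.13,"spin":-5},{"x":0.010,"y":-0.125,"z":0.13,"spin":-8},{"x":0.014,"y":-0.17,"z":0.13,"spin":-11},{"x":0.018,"y":-0.22,"z":0.13,"spin":-14},{"x":0.022,"y":-0.27,"z":0.13,"spin":-17}]'
python3 -m creep '[{"x":0.004,"y":-0.05,"z":0,"spin":-3},{"x":0.008,"y":-0.10,"z":0,"spin":-6},{"x":0.012,"y":-0.15,"z":0,"spin":-9},{"x":0.016,"y":-0.195,"z":0,"spin":-12},{"x":0.019,"y":-0.235,"z":0,"spin":-14.5},{"x":0.021,"y":-0.265,"z":0,"spin":-16.5},{"x":0.0225,"y":-0.285,"z":0,"spin":-17.4},{"x":0.023,"y":-0.297,"z":0,"spin":-17.4},{"x":0.023,"y":-0.299,"z":0,"spin":-17.4},{"x":0.023,"y":-0.299,"z":0,"spin":-17.4},{"x":0.023,"y":-0.299,"z":0,"spin":-17.4}]'
python3 - <<'E'
from h import *
a=snap("wrist","w2"); b=snap("top","top2"); c=snap("scene","scene2")
A=a["pixels"]; B=b["pixels"][120:200,310:400]; C=c["pixels"][140:240,90:215]
im=np.zeros((600,800,3),np.uint8)
im[:300,:400]=cv2.resize(A,(400,300)); im[:300,400:]=cv2.resize(B,(400,300)) ; im[300:,:]=cv2.resize(C,(800,300))*0
im[300:,:400]=cv2.resize(A[200:350,156:356],(400,300)); im[300:,400:]=cv2.resize(C,(400,300),interpolation=cv2.INTER_CUBIC)
cv2.imwrite('pics/m2.png',im)
E
```

```text
time: 4.32
ee_pos: [0.4742, 0.0878, 0.2937]
eef_rot: [0.99, -0.14, 0.0, -0.0]
ft_force: [1.1, 0.6, -0.8]
width: 0.016
time: 5.7
ee_pos: [0.4974, -0.2086, 0.2925]
eef_rot: [0.958, -0.286, -0.0, -0.0]
ft_force: [0.2, -0.2, -0.6]
width: 0.0157
```

View pics/m2.png

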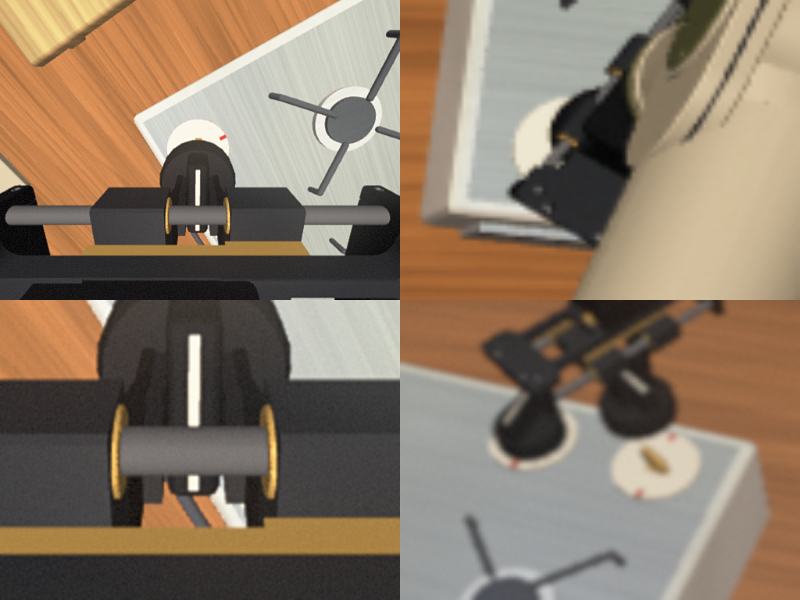

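The knob is held upright in the jaws. In the wrist crop its white line runs from (194,335) to (194,490). In the scene crop the bare blade is at (655,460) and the knob above it is clear of the fitted one. Next I check the offsets.

```bash
python3 - <<'E'
from h import *
c=np.load('w2.npz'); s=r.read_state(); print(s["ee_pos"])
a,b=w(c,253,217.3,.292),w(c,253,295,.292); d=a-b
print("line",(a+b)/2,a,b,np.linalg.norm(d),np.degrees(np.arctan2(d[1],d[0]))%180)
print(w(c,253,217.3),w(c,253,292))
z=c["z_map"]; 
v,u=np.mgrid[0:384,0:512]; K,R,T=c["K"],c["R"],c["t"]
X=(np.stack([(u-K[0,2])/K[0,0]*z,(v-K[1,2])/K[1,1]*z,z],-1)-T)@R
# skirt top, in the jaw frame (about TCP)
q=X-s["ee_pos"]; th=np.radians(-33.3); e=np.array([np.cos(th),np.sin(th)]); n=np.array([-e[1],e[0]])
A=q[...,:2]@e; Bn=q[...,:2]@n
m=(abs(X[...,2]-.264)<.004)&(np.hypot(A,Bn)<.05)
print("skirt across",A[m].min(),A[m].max(),"along",Bn[m].min(),Bn[m].max())
m=(X[...,2]>.286)&(X[...,2]<.296)&(abs(A)<.007)&(abs(Bn)<.05); print("bar along",np.percentile(Bn[m],[0,1,99,100]))
c=np.load('scene2.npz'); S=lambda x,y,zz:w(c,90+(x-400)/3.2,140+(y-300)/3,zz)
a,b=S(643,449,.171),S(667,470,.171); d=a-b; print("blade",(a+b)/2,np.linalg.norm(d),np.degrees(np.arctan2(d[1],d[0]))%180)
m,n=S(672,437,.155),S(639,493,.155); d=m-n;print("marks",(m+n)/2,np.degrees(np.arctan2(d[1],d[0]))%180)
E
```

```text
[ 0.49735311 -0.20897118  0.29258585]
line [ 0.49682452 -0.20816187  0.292     ] [ 0.51067009 -0.18705226  0.292     ] [ 0.48297895 -0.22927149  0.292     ] 0.05049022351138336 56.73955847202962
[ 0.5107617  -0.18691197  0.29241073] [ 0.48477124 -0.22653665  0.29349279]
skirt across -0.033951974578492 0.031663226924165115 along -0.00736105186499957 0.034286145324810766
bar along [-0.02771423 -0.02639839  0.03009153  0.03077315]
blade [ 0.50223509 -0.20433859  0.171     ] 0.03709028927001408 56.26666284675542
marks [ 0.49736983 -0.20824637  0.155     ] 174.328893734695
```

```bash
python3 -m creep '[{"x":0,"y":-0.0015,"z":-0.03,"spin":0},{"x":0,"y":-0.0015,"z":-0.05,"spin":0},{"x":0,"y":-0.0015,"z":-0.06,"spin":0},{"x":0,"y":-0.0015,"z":-0.065,"spin":0},{"x":0,"y":-0.0015,"z":-0.069,"spin":0},{"x":0,"y":-0.0015,"z":-0.073,"spin":0},{"x":0,"y":-0.0015,"z":-0.073,"spin":0},{"x":0,"y":-0.0015,"z":-0.073,"spin":0}]'
```

```text
time: 6.85
ee_pos: [0.4973, -0.2111, 0.2198]
eef_rot: [0.958, -0.287, 0.0, -0.0]
ft_force: [0.3, 0.1, -1.3]
width: 0.0159
```

```bash
python3 -m creep '[{"x":0,"y":0,"z":-0.004,"spin":0},{"x":0,"y":0,"z":-0.008,"spin":0},{"x":0,"y":0,"z":-0.0115,"spin":0},{"x":0,"y":0,"z":-0.0125,"spin":0},{"x":0,"y":0,"z":-0.0125,"spin":0},{"x":0,"y":0,"z":-0.0125,"spin":0}]'
```

```text
time: 7.6
ee_pos: [0.4972, -0.211, 0.2075]
eef_rot: [0.958, -0.287, 0.0, -0.0]
ft_force: [-2.5, 1.6, 6.2]
width: 0.0157
```

Contact came at exactly the predicted height (TCP z 0.2075), so the knob is home. Now I turn it clockwise.

```bash
python3 -m creep '[{"x":0,"y":0,"z":0,"spin":0},{"x":0,"y":0,"z":0,"spin":-6},{"x":0,"y":0,"z":0,"spin":-12},{"x":0,"y":0,"z":0,"spin":-18},{"x":0,"y":0,"z":0,"spin":-24},{"x":0,"y":0,"z":0,"spin":-30},{"x":0,"y":0,"z":0,"spin":-36},{"x":0,"y":0,"z":0,"spin":-42},{"x":0,"y":0,"z":0,"spin":-48}]'
python3 - <<'E'
from h import *
print(r.read_state()["torque"])
E
```

```text
time: 8.72
ee_pos: [0.4976, -0.2103, 0.2075]
eef_rot: [0.758, -0.653, -0.0, -0.001]
ft_force: [-1.5, 3.1, 5.3]
width: 0.0158
[0.71321894 0.51871658 0.17164888]
```

```bash
python3 -m creep '[{"x":0,"y":0,"z":0,"spin":-6},{"x":0,"y":0,"z":0,"spin":-12},{"x":0,"y":0,"z":0,"spin":-17},{"x":0,"y":0,"z":0,"spin":-21},{"x":0,"y":0,"z":0,"spin":-24},{"x":0,"y":0,"z":0,"spin":-24},{"x":0,"y":0,"z":0,"spin":-24}]'
python3 - <<'E'
from h import *
print(r.read_state()["torque"])
E
python3 -m creep '[{"x":0,"y":0,"z":0,"spin":4},{"x":0,"y":0,"z":0,"spin":8},{"x":0,"y":0,"z":0,"spin":10},{"x":0,"y":0,"z":0,"spin":10}]'
python3 -m creep '[{"x":0,"y":0,"z":0,"spin":0},{"x":0,"y":0,"z":0,"spin":0},{"x":0,"y":0,"z":0,"spin":0}]' 0.04
python3 -m creep '[{"x":0,"y":0,"z":0.015,"spin":0},{"x":0,"y":0,"z":0.05,"spin":0},{"x":0,"y":0,"z":0.10,"spin":0},{"x":0,"y":0.04,"z":0.13,"spin":0},{"x":-0.01,"y":0.09,"z":0.13,"spin":0},{"x":-0.02,"y":0.14,"z":0.13,"spin":0},{"x":-0.02,"y":0.19,"z":0.13,"spin":0},{"x":-0.02,"y":0.23,"z":0.13,"spin":0},{"x":-0.02,"y":0.25,"z":0.13,"spin":0},{"x":-0.02,"y":0.25,"z":0.13,"spin":0}]'
python3 - <<'E'
from h import *
b=snap("top","top3"); c=snap("scene","scene3")
B=b["pixels"][130:190,320:420]; C=c["pixels"][140:240,90:215]
cv2.imwrite('pics/m3.png',np.hstack([cv2.resize(B,(400,240),interpolation=cv2.INTER_CUBIC),cv2.resize(C,(300,240),interpolation=cv2.INTER_CUBIC)]))
E
```

```text
time: 9.6
ee_pos: [0.4978, -0.2103, 0.2075]
eef_rot: [-0.607, 0.795, 0.0, 0.001]
ft_force: [-0.8, 2.1, 5.3]
width: 0.0159
[ 0.72899594  0.39570196 -0.02539499]
time: 10.1
ee_pos: [0.4977, -0.2111, 0.2075]
eef_rot: [-0.673, 0.74, -0.0, 0.0]
ft_force: [1.2, 1.2, 5.5]
width: 0.0162
time: 10.48
ee_pos: [0.497, -0.211, 0.2068]
eef_rot: [-0.673, 0.74, 0.0, -0.0]
ft_force: [0.1, 0.1, 0.5]
width: 0.0367
time: 11.72
ee_pos: [0.4774, 0.0392, 0.3374]
eef_rot: [-0.674, 0.739, -0.0, -0.0]
ft_force: [0.1, -0.1, 0.0]
width: 0.0399
```

View pics/m3.png

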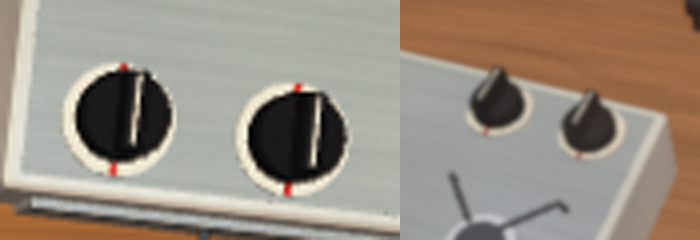

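The picture shows the knob seated level with the fitted one, its bar parallel to the red marks. Line ends are at (140,75) and (133,143). One numeric check follows before handing in.

```bash
python3 - <<'E'
from h import *
c=np.load('top3.npz'); S=lambda x,y,z:w(c,320+(x+.5)/4-.5,130+(y+.5)/4-.5,z)
g=lambda a,b:np.degrees(np.arctan2(*(a-b)[1::-1]))%180
a,b=S(140,75,.207),S(133,143,.207); print((a+b)/2,g(a,b)); m,n=S(124,67,.155),S(113,169,.155); print((m+n)/2,g(m,n))
a,b=S(319,95,.207),S(313,167,.207); print("fitted",g(a,b))
for n in('top3','scene3'):
    c=np.load(n+'.npz'); v,u=np.mgrid[0:384,0:512]; K,R,T=c["K"],c["R"],c["t"]; z=c["z_map"]
    X=(np.stack([(u-K[0,2])/K[0,0]*z,(v-K[1,2])/K[1,1]*z,z],-1)-T)@R
    for y in(-.21,-.34):
        q=X[(np.hypot(X[...,0]-.49,X[...,1]-y)<.045)&(z>0)]; print(n,y,np.percentile(q[:,2],[99,100]).round(4))
E
```

```text
[ 0.49872318 -0.21255083  0.207     ] 174.8200762283418
[ 0.4983514  -0.21127198  0.155     ] 174.57048224334352
fitted 175.64484310786818
top3 -0.21 [0.2103 0.2129]
top3 -0.34 [0.2111 0.213 ]
scene3 -0.21 [0.2093 0.2111]
scene3 -0.34 [0.2096 0.2106]
```

```bash
python3 -c "
from bench import r
s=r.read_state(); print(s['time'],s['ft_force']); r.close_job()"
```

```text
11.825 [-0.71974547  0.08908893  0.22352307]
the job is handed in; nothing more can be done
```

The black knob is on the bare spindle, turned to off and released, and I handed the job in at 11.8 s.

- **Fitting:** I picked the knob up by its bar and lowered it onto the blade, which was at about 62° (1.08 rad), so the ring was still on. Contact came at the height predicted for fully home, with about 6 N.
- **Turning:** I turned it clockwise to about 10° past off, to take up the play, then back to the marks. After that I let go and moved the arm clear.
- **Last checks:**
  - The bar is at 174.8° against 174.6° for the red marks.
  - The bar's centre is within about 1.5 mm of the disc's centre.
  - The knob's top is level with the fitted knob's, to within 1 mm.
  - The fitted knob reads 175.6°, in line with its marks, so it was not disturbed.
- **Not seen directly:** the knob covers the spindle, so I could not check its angle. From the 15° of play and the overturn, I estimate it is within about 5° of off.

No check failed. The only disagreement was between the two cameras' positions for the blade top, which differed by 5 to 7 mm because the scene view was blurred. I gave that reading little weight, and the knob dropped on without force.

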